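# Check a profile frame for square with a slide rule

### The job

Check the four-sided aluminium frame screwed to the bench for square: take the slide rule by its black grip block and lay it flat on top of the frame from corner to opposite corner, its grip over the middle of the frame, along one diagonal and then along the other, letting it rest there for a moment each time. Compare the two diagonals and finally leave the rule lying centred along the longer one, which is where the frame must be pulled in.

Things in the scene. Friction and masses are not known exactly. Their poses are not given: they have to be found in the camera images.
- rule_grip (a point): Loose slide rule: rigid flat steel bar 400 x 24 x 10 mm with black graduations (slide locked), 0.25 kg, lying flat on the bench. Mid-length it carries a black grip block 44 mm long, 24 mm wide (as the bar), its top 36 mm above the bar's underside; pinch it across the 24 mm. Point: centre of the block, 23 mm above the rule's underside; x along the bar, y across, z up.
- frame: Frame of four equal 20 mm square aluminium bars, 240 mm between corner centres, out of square, lying flat and screwed fast to the bench by small angles outside its sides. Flat top 20 mm above the bench, open middle. Origin: where the diagonals cross, at bench level; x along one diagonal, y along the other, perpendicular one. The diagonals differ by over 30 mm.
- corner_a (a point): Middle of the top face of one frame corner, the one on the frame's +x axis; its horizontal distance from the frame's origin is half of that diagonal.
- corner_b (a point): Middle of the top face of the next frame corner, the one on the frame's +y axis; its horizontal distance from the frame's origin is half of the other diagonal.

How it is judged (in metres and radians):
On the way:
1. the rule has rested 0.3 s flat on the frame along the shorter diagonal (within 10 degrees, grip within 20 mm of the frame centre), before it is finally left on the longer (angle between the x axis of rule_grip and the y axis of frame, either way round below 0.19 rad and horizontal distance between rule_grip and frame below 0.02 m and height (world z) of rule_grip between 0.035 and 0.05 m and angle between rule_grip's own z axis and vertical below 0.1 rad), for 0.3 s.
At the end, for the whole second after the job is handed in: The rule lies flat on top of the frame along the longer diagonal (within 10 degrees), the centre of its grip within 20 mm horizontally of the frame's centre, released and at rest (angle between the x axis of rule_grip and the x axis of frame, either way round below 0.19 rad and horizontal distance between rule_grip and frame below 0.02 m and height (world z) of rule_grip between 0.035 and 0.05 m and angle between rule_grip's own z axis and vertical below 0.1 rad); the robot touches nothing.
It also fails if it takes over 45 s, if anything falls off the work surface, if the arm or the gripper's body presses on something with over 40 N, if the wrist force passes 120 N, or if a joint passes its speed limit or range.

### The arm

A 6-joint arm with a two-finger parallel gripper is mounted at the origin on the work surface. World frame = base frame: x ahead of the robot, y to its left, z up, the work surface at z = 0. Lengths are in mm, angles in rad, forces in N, time in s.
With the tool pointing down it reaches from about 350 to 775 mm from the base axis. Payload 7.3 kg.
Tool frame: the origin (TCP) lies between the finger pads; the fingertips stand 22 mm ahead of it and the grasp point (between the pads) lies 3 mm ahead of it; z points along the fingers, x is the direction in which the jaws open and shut, and the axes are right-handed (so a half turn about z gives the same grasp; the last joint's range is limited). The gripper opens to 92 mm and grips with 3 to 60 N. Pads are 19 mm wide; open, the fingers measure 130 mm over their backs; the gripper's body (75 mm by 190 mm) begins 47 mm behind the grasp point.
Start: joints at [1.184, 0.342, 1.524, -0, 1.275, -0.146], TCP at [125.185, 509.874, 248.741] pointing down, gripper open.
Joint ranges: [-2.53, 2.53], [-0.77, 2.02], [0.04, 2.7], [-1, 4.14], [0.28, 2.66], [-3.11, 3.11]. Speed limits (rad/s): [2.57, 2.57, 3.14, 3.14, 3.14, 3.14].

### API

Orientations are given as [roll, pitch, yaw] about the fixed x, y, z axes, in that order (R = Rz(yaw) Ry(pitch) Rx(roll)).
In Python, from plant import * gives the robot as it stands. The module is installed in compiled form; this text tells all that it offers.
- The arm moves only by the shell command python3 -m handwheel 'ROWS' [OPENING]. ROWS is a JSON object of lists of equal length, an entry for each row: "translation": the shift along the world's x, y, z in units of 15 cm (1.0 is 15 cm), a list of three; "twist": the turn about the world's z in units of 90 degrees (1.0 is 90 degrees). In form: {"translation": [[tx, ty, tz], ...], "twist": [twist, ...]}. A call has exactly 8 rows; each row shifts and turns the pose as measured when the row begins; what a row does not reach is not made up. A row lasts 1/8 s, in which the tool goes at most 62.5 mm and 10.7 degrees, less where a joint would pass 70% of its speed; a pose out of reach is approached as far as the arm can. A call with a number of a shift or a turn outside -1 to 1 is refused whole. A call with a gripper value outside its range is refused whole. OPENING is the closure in counts, from 0 (fully open) to 255 (shut), set as the call begins (- or left out, the last holds). The fingers move at their own pace and stop on an object; the grip force is fixed at half the most. Time passes only in rows, so rows that do not move let the fingers close, or fill a call up. It gives the time, the measured TCP pose, the force and the opening at its end, in the units of the state.
- get_obs(): the state, without advancing time (a new reading comes with each control period).
- capture(name): name is "scene" or "top"; returns a dict with "img" (480x640x3 uint8, red, green, blue), "vertical_fov" (degrees; the focal length in pixels is half the picture's height over the tangent of half this angle, whatever the lens; pixels are square), "cx", "cy" (the principal point, pixels), "world_from_camera" (4x4, takes a point from camera to world coordinates). Camera axes: x right, y up, looking along -z (the intrinsics and any distortion apply to the point x, -y, -z); pixel columns grow to the right and rows downward; lengths in mm; the calibration is good to about 2 mm. A picture is of the moment at which its call begins. There is no depth.
- close_job(): hands the job in, once; it reports no verdict.
Trained networks look in the newest picture that a camera, given by its name, has taken for a name from the list of things; names that differ only in an ending like _2 or _b are one class to them, and where a whole thing is asked for, a point or a joint stands for the part that bears it (a point fixed in the world has none). Each returns a list of dicts, best first, with "score" (0 to 1); they miss things now and then, are a little off and sometimes report something else, mostly with a low value. They report only what shows in the picture. A call takes as long as a camera call.
- search_frame(camera, label): "position" ([x, y, z] in mm, in the coordinates of the camera as it stood for that picture, good to about 4 mm: the middle of the surface that is visible of it).
- spot_point(camera, label): "position" ([x, y, z] in mm, in the coordinates of the camera as it stood for that picture, good to about 4 mm: a listed point, or the origin of a listed thing).
The state is a dict: "time": time; "joint_positions": joint angles; "dq": joint speeds; "tau": joint torques, N m; "tool_pos": TCP position; "tcp_rot": TCP orientation; "contact_force": force on the tool from outside, world axes, zero at the start; "moment": the same for the moment, N m; "grip_width": finger opening in mm.
Only numpy, scipy, OpenCV 4.12 (cv2) and the standard library are available. Lean on these libraries where they do the work, as an engineer would, in place of code of your own. Each camera call takes 0.05 s, during which the arm holds its last target.

## Working session

There is one attempt and no reset: what is moved stays moved. The work goes in short steps, Python scripts to look and compute and a shell command to move; the robot and the scene stay as the last step left them, time stands still between calls to the robot, and variables do not carry over. Pictures are saved under pics/ and viewed, and the job is handed in when it is done.

```bash
mkdir -p pics
cat > h.py <<'E'
from plant import *
import numpy as np, cv2
def cap(n,f):
    c=capture(n); cv2.imwrite('pics/'+f,cv2.cvtColor(c['img'],cv2.COLOR_RGB2BGR)); return c
def w(c,p):
    return (np.array(c['world_from_camera'])@np.r_[p,1])[:3]
def proj(c,P):
    T=np.linalg.inv(np.array(c['world_from_camera'])); q=T@np.r_[P,1]
    f=240/np.tan(np.radians(c['vertical_fov'])/2)
    return np.array([c['cx']+f*q[0]/-q[2], c['cy']+f*(-q[1])/-q[2]])
def unproj(c,uv,z):
    M=np.array(c['world_from_camera']); f=240/np.tan(np.radians(c['vertical_fov'])/2)
    d=M[:3,:3]@np.array([(uv[0]-c['cx'])/f,-(uv[1]-c['cy'])/f,-1]); o=M[:3,3]
    return o+d*(z-o[2])/d[2]
E
python3 - <<'E'
from h import *
print(get_obs())
for n in('top','scene'):
    c=cap(n,n+'0.png'); print(n,{k:c[k] for k in c if k!='img'})
    for l in('rule_grip','frame','corner_a','corner_b'):
        for d in spot_point(n,l)[:4]: print(l,round(d['score'],2),w(c,d['position']).round(1))
E
```

```text
{'time': 0.0, 'joint_positions': array([ 1.18398050e+00,  3.42735577e-01,  1.52502929e+00, -1.23384440e-06,
        1.27539399e+00, -1.45977404e-01]), 'dq': array([-0.00064702, -0.00014517,  0.00248449, -0.0001739 ,  0.0015494 ,
       -0.00115313]), 'tau': array([-1.16946935e-04, -4.31244493e+01, -2.44226986e+01,  7.17665255e-02,
        5.58816246e-02, -1.12836406e-04]), 'tool_pos': array([125.0445549 , 509.50205729, 248.03398189]), 'tcp_rot': array([-3.14136600e+00,  1.54971736e-03,  1.32995844e+00]), 'contact_force': array([0.03061665, 0.09751061, 0.91014763]), 'moment': array([ 0.00435285, -0.02141017,  0.00188175]), 'grip_width': 92.12037260472066}
top {'vertical_fov': 47.675783965199585, 'cx': 320.3752258574731, 'cy': 236.89323514487168, 'world_from_camera': array([[ 9.27589816e-02,  9.75538189e-01, -1.99301311e-01,
         3.55910143e+02],
       [-9.95669832e-01,  9.21087642e-02, -1.25523642e-02,
        -1.76280668e+00],
       [ 6.11208687e-03,  1.99602648e-01,  9.79857860e-01,
         9.30370664e+02],
       [ 0.00000000e+00,  0.00000000e+00,  0.00000000e+00,
         1
[... 164 characters left out ...]
ner_b 0.55 [655.5 -48.6  21. ]
scene {'vertical_fov': 46.938815800294066, 'cx': 311.64881419841004, 'cy': 240.50139458793063, 'world_from_camera': array([[-4.84004255e-01, -5.81234942e-01,  6.54145109e-01,
         1.24626911e+03],
       [ 8.75001020e-01, -3.12376104e-01,  3.69857248e-01,
         3.91099390e+02],
       [-1.06346547e-02,  7.51390120e-01,  6.59772531e-01,
         7.76991640e+02],
       [ 0.00000000e+00,  0.00000000e+00,  0.00000000e+00,
         1.00000000e+00]])}
rule_grip 0.87 [574.2 166.5  21.5]
rule_grip 0.37 [655.7 -52.5  22.8]
corner_a 0.57 [ 709.5 -283.3   19.5]
corner_a 0.56 [653.  -48.   19.5]
corner_b 0.57 [ 709.5 -283.3   19.5]
corner_b 0.56 [653.  -48.   19.5]
```

View pics/top0.png

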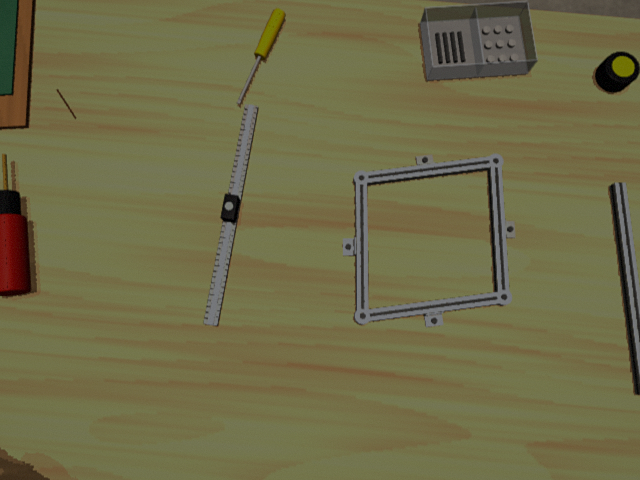

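View pics/scene0.png

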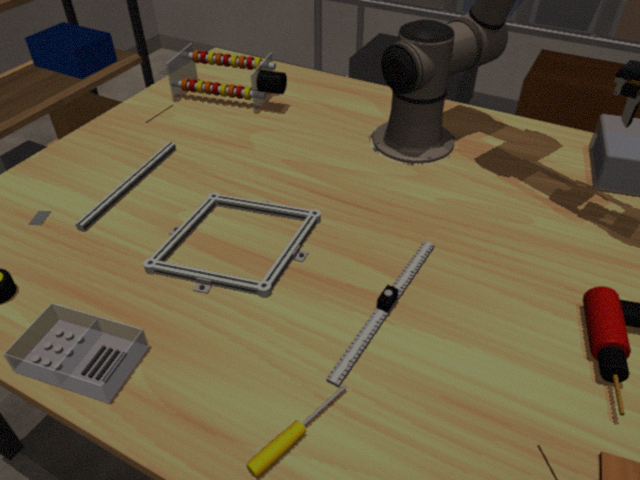

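The top view shows the frame corners at about (361,178), (496,160), (504,297) and (362,316). The rule runs from (251,106) to (211,324), with its grip near (230,207). Next I'll refine the corners and compare them in both views.

Run:
```python
from h import *
c=capture('top'); s=capture('scene')
T=[(361,178),(496,160),(504,297),(362,316)]
S=[(265,288),(151,267),(214,197),(316,216)]  # guess same order? 
a=[unproj(c,p,20) for p in T]; b=[unproj(s,p,20) for p in S]
for n,P in(('top',a),('scene',b)):
    P=np.array(P); print(n,P.round(1).tolist())
    print('sides',[np.linalg.norm(P[i]-P[i-1]).round(1) for i in range(4)],'d02',np.linalg.norm(P[0]-P[2]),'d13',np.linalg.norm(P[1]-P[3]),'c',P.mean(0).round(1))
    for i,j in((0,2),(1,3)):
        d=P[j]-P[i]; print('dir',i,j,np.degrees(np.arctan2(d[1],d[0])))
R=[unproj(c,p,z) for p,z in(((251,106),10),((211,324),10),((230,207),36))]
print('rule top',np.round(R,1).tolist()); d=R[0]-R[1]; print(np.linalg.norm(d),np.degrees(np.arctan2(d[1],d[0])))
R=[unproj(s,p,z) for p,z in(((431,245),10),((335,382),10),((388,296),36))]
print('rule sc',np.round(R,1).tolist()); d=R[0]-R[1]; print(np.linalg.norm(d),np.degrees(np.arctan2(d[1],d[0])))
for n,k,x0,y0,x1,y1 in((c,'top',340,140,520,340),(s,'scene',130,180,330,300)):
    cv2.imwrite(f'pics/{k}_z.png',cv2.resize(cv2.cvtColor(n['img'][y0:y1,x0:x1],cv2.COLOR_RGB2BGR),None,fx=3,fy=3,interpolation=cv2.INTER_CUBIC))
cv2.imwrite('pics/rule_z.png',cv2.resize(cv2.cvtColor(c['img'][90:340,190:270],cv2.COLOR_RGB2BGR),None,fx=2.4,fy=2.4))
```

```text
top [[652.5, -51.1, 20.0], [708.1, -285.8, 20.0], [467.6, -306.1, 20.0], [414.0, -71.4, 20.0]]
sides [np.float64(239.4), np.float64(241.2), np.float64(241.3), np.float64(240.7)] d02 314.91248178365225 d13 363.99208018227915 c [ 560.6 -178.6   20. ]
dir 0 2 -125.94316722597297
dir 1 3 143.90651924322398
scene [[656.8, -45.1, 20.0], [715.6, -274.6, 20.0], [469.5, -303.0, 20.0], [420.2, -64.2, 20.0]]
sides [np.float64(237.3), np.float64(236.9), np.float64(247.7), np.float64(243.9)] d02 318.7207792042195 d13 362.678383942568 c [ 565.5 -171.7   20. ]
dir 0 2 -125.98303142300642
dir 1 3 144.52994559261447
rule top [[772.9, 158.0, 10.0], [377.9, 178.4, 10.0], [575.0, 167.2, 36.0]]
395.57583046801824 -2.9444788087128124
rule sc [[380.9, 186.3, 10.0], [773.2, 163.6, 10.0], [579.8, 172.2, 36.0]]
393.03430205654047 176.67790031832055
```

View pics/top_z.png

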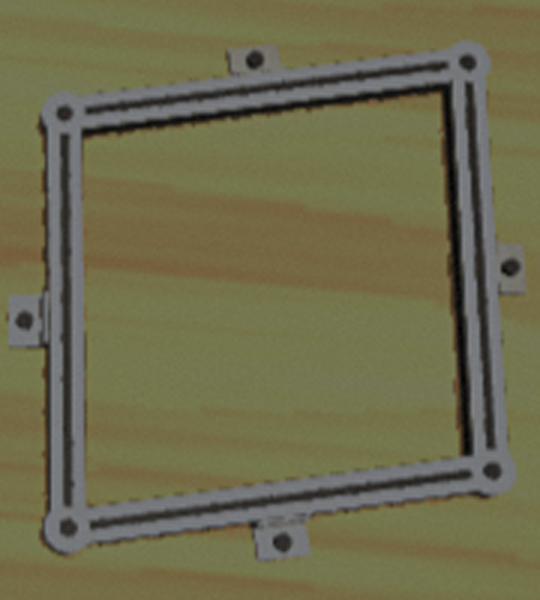

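View pics/scene_z.png

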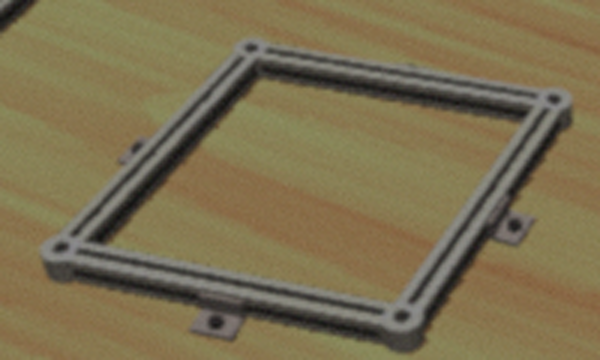

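View pics/rule_z.png

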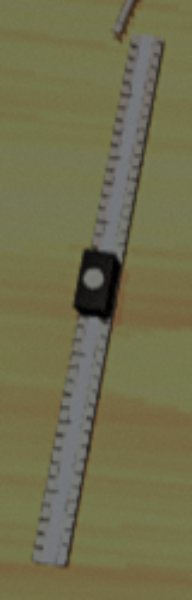

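The top view agrees with itself: every side comes out at about 240 mm. The frame centre is about (560.6, -178.6). The long diagonal (364 mm) runs at -36.1° and the short one (315 mm) at 54.1°. The rule lies at -2.9° with its grip at about (575, 167.7), so I'll approach that.

```bash
python3 -m handwheel '{"translation": [[0.3,-0.23,-0.06],[0.3,-0.23,-0.06],[0.3,-0.23,-0.06],[0.3,-0.23,-0.06],[0.3,-0.23,-0.06],[0.3,-0.23,-0.06],[0.3,-0.23,-0.06],[0.3,-0.23,-0.06]], "twist": [0.015,0.015,0.015,0.015,0.015,0.015,0.015,0.015]}' 0
```

```text
time: 1.6
tool_pos: [492.9, 227.6, 176.6]
tcp_rot: [3.138, -0.006, 1.533]
contact_force: [0.4, -0.3, 1.3]
grip_width: 91.7
```

```bash
python3 -m handwheel '{"translation": [[0.2,-0.15,-0.1],[0.2,-0.15,-0.1],[0.1,-0.07,-0.1],[0,0,-0.1],[0,0,-0.05],[0,0,0],[0,0,0],[0,0,0]], "twist": [0,0,0,0,0,0,0,0]}' 0
python3 - <<'E'
from h import *
o=get_obs(); print(o['tool_pos'],np.degrees(o['tcp_rot']))
c=cap('top','t1.png')
for n in('top','scene'):
    c=cap(n,n+'1.png')
    for d in spot_point(n,'rule_grip')[:2]: print(n,d['score'],w(c,d['position']).round(1))
E
```

```text
time: 2.6
tool_pos: [570.0, 170.5, 106.2]
tcp_rot: [3.138, -0.007, 1.532]
contact_force: [-0.5, -0.3, 0.6]
grip_width: 91.5
[570.03118612 170.45835429 106.24327124] [179.80758209  -0.41926059  87.76234334]
top 0.73 [573.1 168.4  21.2]
scene 0.87 [573.7 167.1  22.8]
```

View pics/scene1.png

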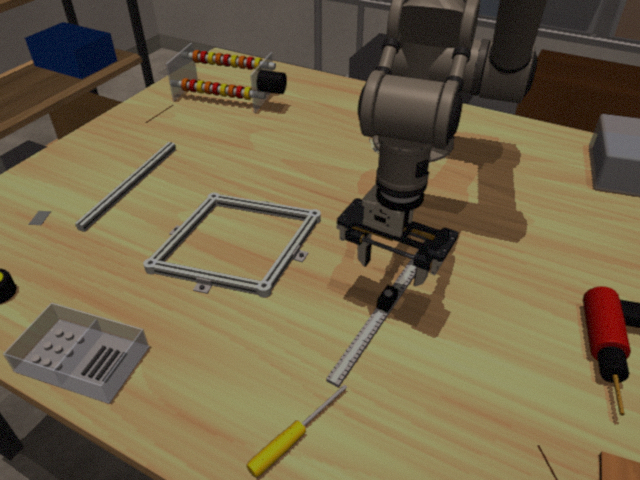

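The scene view shows the jaws above and across the rule near (390,290), clear of everything else. I'll go down and close.

```bash
python3 -m handwheel '{"translation": [[0.028,-0.018,0],[0,0,-0.12],[0,0,-0.13],[0,0,-0.12],[0,0,-0.09],[0,0,-0.05],[0,0,0],[0,0,0]], "twist": [-0.007,0,0,0,0,0,0,0]}' 0
```

```text
time: 3.85
tool_pos: [577.5, 165.9, 28.4]
tcp_rot: [3.134, -0.008, 1.516]
contact_force: [0.2, -0.5, 0.2]
grip_width: 91.9
```

```bash
python3 -m handwheel '{"translation": [[-0.02,0.01,0],[0,0,0],[0,0,0],[0,0,0],[0,0,0],[0,0,0],[0,0,0],[0,0,0]], "twist": [0,0,0,0,0,0,0,0]}' 255
```

```text
time: 4.85
tool_pos: [575.1, 168.0, 30.0]
tcp_rot: [3.131, -0.009, 1.516]
contact_force: [0.4, 0.3, 0.7]
grip_width: 24.0
```

Gripped at 24.0 mm. Lifting.

```bash
python3 -m handwheel '{"translation": [[0,0,0.05],[0,0,0.12],[0,0,0.12],[0,0,0.12],[0,0,0.12],[0,0,0.05],[0,0,0],[0,0,0]], "twist": [0,0,0,0,0,0,0,0]}'
python3 - <<'E'
from h import *
cap('scene','scene2.png')
E
```

```text
time: 5.85
tool_pos: [574.5, 167.5, 124.2]
tcp_rot: [3.131, -0.008, 1.516]
contact_force: [0.4, 0.3, -1.8]
grip_width: 23.7
```

View pics/scene2.png

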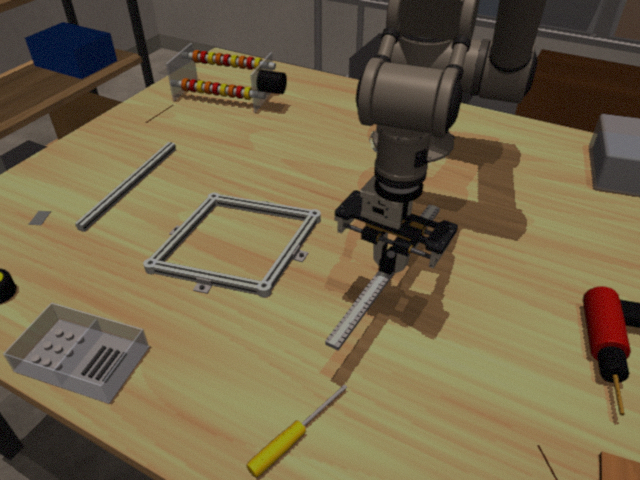

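The rule is held and lifted level, pinched at about (388,265). Now I'll carry it to the frame and turn it towards the short diagonal (tool yaw -35.9°, a turn of -122.8°).

```bash
python3 -m handwheel '{"translation": [[0,-0.1,0],[0,-0.2,0],[0,-0.22,0],[-0.02,-0.22,0],[-0.02,-0.22,0],[-0.02,-0.22,0],[-0.02,-0.22,0],[0,-0.22,0]], "twist": [-0.05,-0.11,-0.11,-0.11,-0.11,-0.11,-0.11,-0.11]}'
```

```text
time: 6.9
tool_pos: [558.6, -80.0, 117.9]
tcp_rot: [3.139, -0.002, 0.191]
contact_force: [0.7, -0.1, -2.2]
grip_width: 23.8
```

```bash
python3 -m handwheel '{"translation": [[0,-0.17,0],[0,-0.17,0],[0.01,-0.15,0],[0,-0.1,0],[0,-0.04,0],[0,0,0],[0,0,0],[0,0,0]], "twist": [-0.11,-0.11,-0.11,-0.1,-0.06,0,0,0]}'
```

```text
time: 7.9
tool_pos: [557.3, -179.2, 112.4]
tcp_rot: [3.139, 0.008, -0.606]
contact_force: [0.4, 0.6, -1.9]
grip_width: 23.5
```

```bash
python3 -m handwheel '{"translation": [[0.022,0,-0.06],[0,0,-0.1],[0,0,-0.1],[0,0,-0.08],[0,0,-0.03],[0,0,0],[0,0,0],[0,0,0]], "twist": [-0.013,0,0,0,0,0,0,0]}'
python3 - <<'E'
from h import *
for n in('scene','top'):
    c=cap(n,n+'3.png')
    for d in spot_point(n,'rule_grip')[:2]: print(n,d['score'],w(c,d['position']).round(1))
E
```

```text
time: 8.9
tool_pos: [560.6, -178.3, 52.3]
tcp_rot: [3.139, 0.009, -0.625]
contact_force: [-1.0, -0.3, -2.7]
grip_width: 23.9
scene 0.94 [ 552.8 -184.8   44. ]
```

View pics/scene3.png

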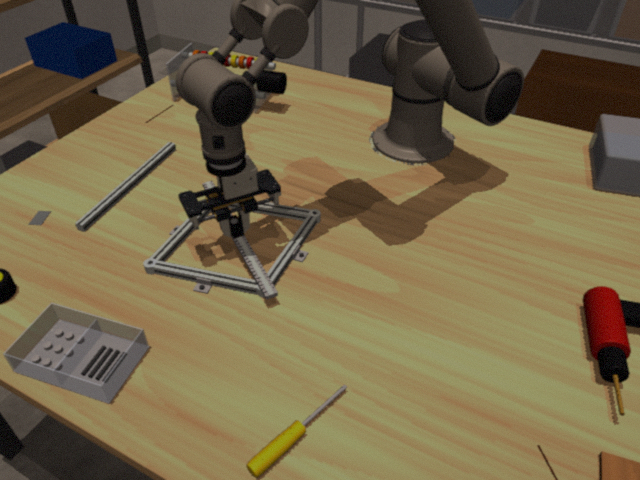

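View pics/top3.png

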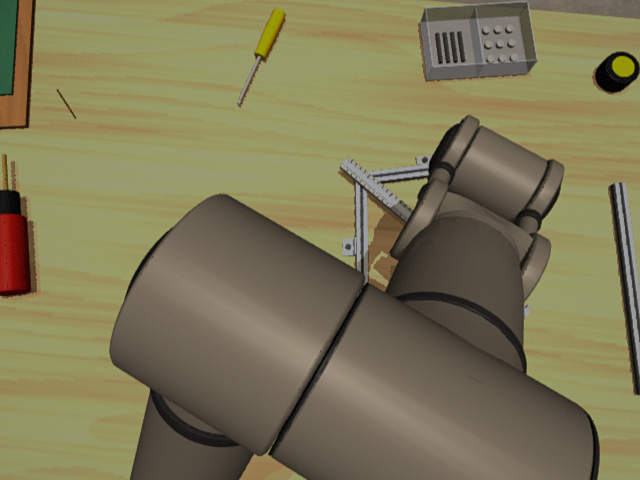

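Both views show the rule running over the near corner, at (268,292) in scene and (350,165) in top, and level just above the frame. I'll lower it the last 2–3 mm.

```bash
python3 -m handwheel '{"translation": [[0,0,-0.01],[0,0,-0.007],[0,0,-0.004],[0,0,0],[0,0,0],[0,0,0],[0,0,0],[0,0,0]], "twist": [0,0,0,0,0,0,0,0]}'
```

```text
time: 10.1
tool_pos: [560.8, -178.2, 50.0]
tcp_rot: [3.139, 0.008, -0.625]
contact_force: [0.3, 0.9, -0.4]
grip_width: 23.9
```

The wrist load has dropped from about -2.5 N to about 0, so the frame is carrying the rule. I'll release and let it rest.

```bash
python3 -m handwheel '{"translation": [[0,0,0],[0,0,0],[0,0,0],[0,0,0],[0,0,0],[0,0,0],[0,0,0],[0,0,0]], "twist": [0,0,0,0,0,0,0,0]}' 110
python3 - <<'E'
from h import *
for n in('scene','top'):
    c=cap(n,n+'4.png')
    for d in spot_point(n,'rule_grip')[:2]: print(n,d['score'],w(c,d['position']).round(1))
E
```

```text
time: 11.1
tool_pos: [561.2, -178.5, 49.9]
tcp_rot: [3.139, 0.007, -0.625]
contact_force: [-0.9, 0.3, -0.2]
grip_width: 52.6
scene 0.71 [ 555.7 -182.    43. ]
```

View pics/scene4.png

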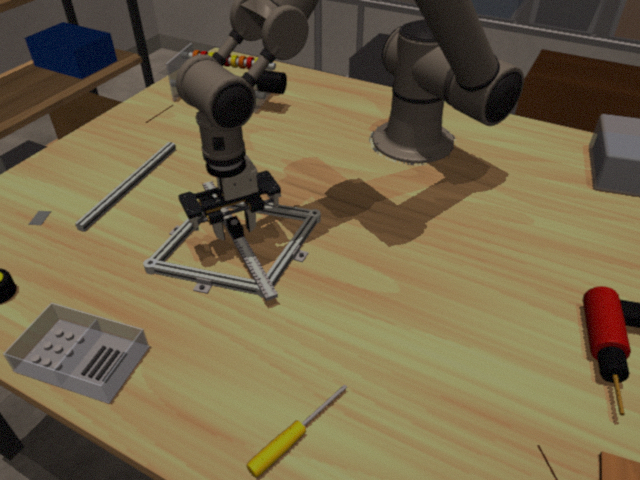

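Run:
```python
from h import *
for n in('scene','top'):
    c=cap(n,n+'5.png'); im=cv2.imread(f'pics/{n}5.png')
    C=np.array([560.6,-178.6]); d=np.array([np.cos(np.radians(54.1)),np.sin(np.radians(54.1))]); q=np.array([-d[1],d[0]])
    P=[C+s*d*200+t*q*12 for s,t in((1,1),(1,-1),(-1,-1),(-1,1))]
    pts=np.array([proj(c,np.r_[p,30]) for p in P]); print(n,pts.round(1).tolist(), proj(c,np.r_[C,56]))
    x0,y0=(140,180) if n=='scene' else (320,140)
    im=im[y0:y0+130,x0:x0+190]; im=cv2.resize(im,None,fx=4,fy=4,interpolation=cv2.INTER_CUBIC)
    cv2.polylines(im,[np.int32((pts-[x0,y0])*4)],True,(0,0,255),1); cv2.imwrite(f'pics/{n}5z.png',im)
```

```text
scene [[277.6, 294.8], [265.5, 299.0], [202.2, 184.3], [212.1, 181.7]] [234.23006975 223.57661671]
top [[338.3, 165.5], [347.3, 155.6], [531.0, 307.6], [522.2, 318.6]] [435.47058522 231.51332439]
```

View pics/scene5z.png

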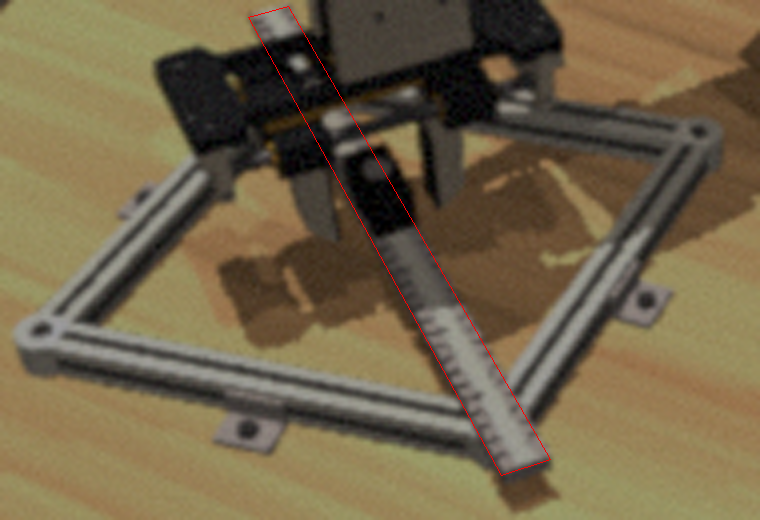

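View pics/top5z.png

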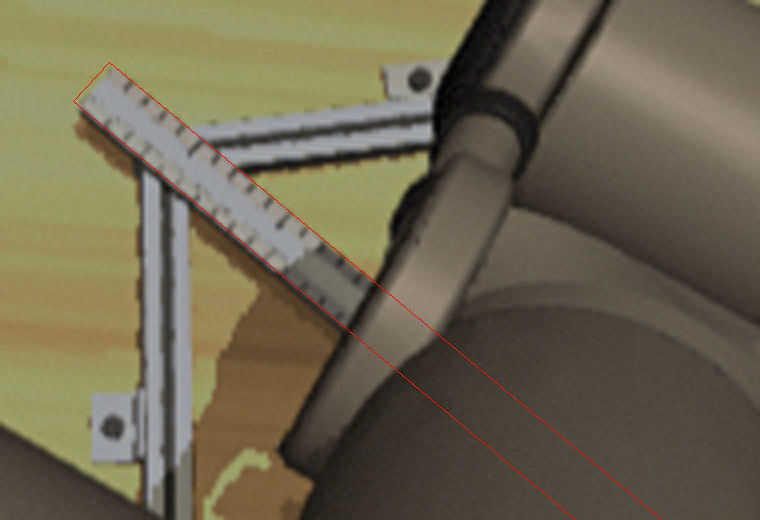

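The rule matches the predicted outline (red) in both views to about 2 mm, and both fingers stand clear of it. It has now rested for over 1 s, so I'll regrip for the longer diagonal.

```bash
python3 -m handwheel '{"translation": [[0,0,0],[0,0,0],[0,0,0],[0,0,0],[0,0,0],[0,0,0],[0,0,0],[0,0,0]], "twist": [0,0,0,0,0,0,0,0]}' 255
python3 -m handwheel '{"translation": [[0,0,0.05],[0,0,0.1],[0,0,0.12],[0,0,0.1],[0,0,0.05],[0,0,0],[0,0,0],[0,0,0]], "twist": [0,0,0,0,0,0.05,0.1,0.11]}'
```

```text
time: 12.4
tool_pos: [561.1, -178.5, 49.9]
tcp_rot: [3.139, 0.007, -0.625]
contact_force: [-0.0, -0.5, -0.1]
grip_width: 23.9
time: 13.4
tool_pos: [560.8, -178.3, 118.4]
tcp_rot: [3.139, 0.006, -0.205]
contact_force: [0.6, -0.6, -1.5]
grip_width: 24.0
```

```bash
python3 -m handwheel '{"translation": [[0,0,0],[0,0,0],[0,0,0],[0,0,0],[0,0,0],[0,0,0],[0,0,0],[0,0,0]], "twist": [0.11,0.11,0.11,0.11,0.11,0.1,0.03,0]}'
```

```text
time: 14.4
tool_pos: [559.6, -177.7, 119.0]
tcp_rot: [3.141, 0.008, 0.901]
contact_force: [1.3, 0.2, -1.6]
grip_width: 23.8
```

```bash
python3 -m handwheel '{"translation": [[0.007,-0.006,-0.06],[0,0,-0.1],[0,0,-0.11],[0,0,-0.1],[0,0,-0.05],[0,0,-0.02],[0,0,0],[0,0,0]], "twist": [0.025,0,0,0,0,0,0,0]}'
```

```text
time: 15.4
tool_pos: [560.5, -178.6, 50.4]
tcp_rot: [3.141, 0.008, 0.935]
contact_force: [-0.1, 0.4, -1.6]
grip_width: 23.9
```

```bash
python3 -m handwheel '{"translation": [[0,0,-0.004],[0,0,-0.003],[0,0,0],[0,0,0],[0,0,0],[0,0,0],[0,0,0],[0,0,0]], "twist": [0.003,0,0,0,0,0,0,0]}'
```

```text
time: 16.4
tool_pos: [560.8, -178.7, 49.9]
tcp_rot: [3.14, 0.008, 0.94]
contact_force: [-0.4, -0.0, 0.4]
grip_width: 23.8
```

Supported again, with the wrist load at about 0. Release, then straight up.

```bash
python3 -m handwheel '{"translation": [[0,0,0],[0,0,0],[0,0,0],[0,0,0],[0,0,0],[0,0,0],[0,0,0],[0,0,0]], "twist": [0,0,0,0,0,0,0,0]}' 90
python3 -m handwheel '{"translation": [[0,0,0.05],[0,0,0.1],[0,0,0.15],[0,0,0.2],[0,0,0.2],[0,0,0.1],[0,0,0],[0,0,0]], "twist": [0,0,0,0,0,0,0,0]}'
```

```text
time: 17.4
tool_pos: [561.3, -179.0, 50.0]
tcp_rot: [3.139, 0.008, 0.94]
contact_force: [-0.5, -0.4, -0.0]
grip_width: 59.3
time: 18.4
tool_pos: [561.0, -178.8, 178.2]
tcp_rot: [3.136, 0.007, 0.94]
contact_force: [0.5, -0.0, 0.2]
grip_width: 59.4
```

Swinging the arm clear so the top view is open.

```bash
python3 -m handwheel '{"translation": [[0,0.15,0.05],[0,0.3,0.05],[0,0.35,0.05],[0,0.35,0],[0,0.35,0],[0,0.35,0],[0,0.35,0],[0,0.35,0]], "twist": [0,0,0,0,0,0,0,0]}'
python3 -m handwheel '{"translation": [[-0.1,0.35,0],[-0.1,0.35,0],[-0.1,0.35,0],[-0.1,0.2,0],[0,0,0],[0,0,0],[0,0,0],[0,0,0]], "twist": [0,0,0,0,0,0,0,0]}'
python3 - <<'E'
from h import *
for n in('scene','top'):
    c=cap(n,n+'6.png'); im=cv2.imread(f'pics/{n}6.png')
    for d in spot_point(n,'rule_grip')[:2]: print(n,d['score'],w(c,d['position']).round(1))
    C=np.array([560.6,-178.6]); d=np.array([np.cos(np.radians(-36.1)),np.sin(np.radians(-36.1))]); q=np.array([-d[1],d[0]])
    P=[C+s*d*200+t*q*12 for s,t in((1,1),(1,-1),(-1,-1),(-1,1))]
    pts=np.array([proj(c,np.r_[p,30]) for p in P]); print(n,proj(c,np.r_[C,56]))
    x0,y0=(120,170) if n=='scene' else (330,135)
    im=im[y0:y0+(140 if n=='scene' else 200),x0:x0+220]; im=cv2.resize(im,None,fx=3,fy=3,interpolation=cv2.INTER_CUBIC)
    cv2.polylines(im,[np.int32((pts-[x0,y0])*3)],True,(0,0,255),1); cv2.imwrite(f'pics/{n}6z.png',im)
E
```

```text
time: 19.4
tool_pos: [554.2, 220.9, 196.6]
tcp_rot: [-3.135, 0.011, 0.936]
contact_force: [0.2, -1.1, -0.3]
grip_width: 59.1
time: 20.4
tool_pos: [483.4, 420.9, 192.2]
tcp_rot: [-3.13, 0.02, 0.944]
contact_force: [0.6, 0.2, -0.5]
grip_width: 59.4
scene 0.76 [ 558.1 -182.5   40.8]
scene [234.23006975 223.57661671]
top 0.93 [ 557.5 -180.3   39.7]
top [435.47058522 231.51332439]
```

View pics/scene6z.png

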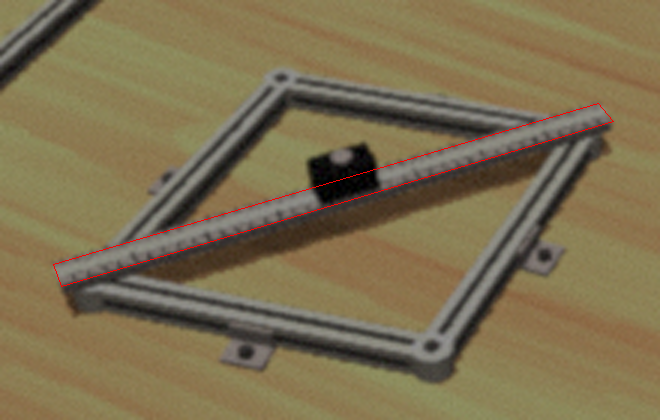

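View pics/top6z.png

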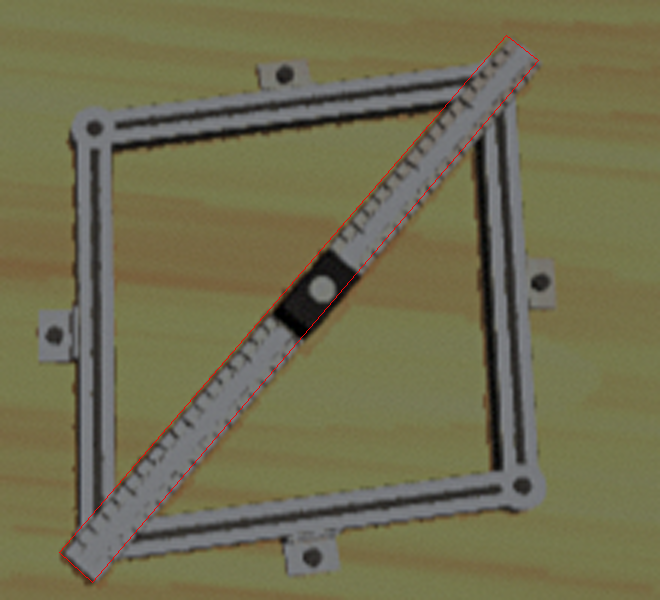

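Both views show the rule lying flat along the longer diagonal, centred over the frame, and the arm is clear. Handing in.

```bash
python3 -c "
from plant import *
close_job(); o=get_obs(); print(o['time'],o['tool_pos'])"
```

```text
the job is handed in; nothing more can be done
the job is handed in; nothing more can be done
```

The rule now lies flat and centred along the longer diagonal of the frame, and I handed the job in at about 20.5 s with the arm well clear. No verdict is reported.

- **Diagonals:** from the top camera they are about 364 mm and 315 mm, with all four sides measuring 239–241 mm. The frame must be pulled in along the 364 mm diagonal, which runs from about (708, -286) to (414, -71).
- **Short diagonal:** I laid the rule there first and released it for over 1 s. It matched the predicted outline to about 2 mm in both views. The detector put the grip 43 mm high and 6 mm from the frame's centre.
- **Long diagonal, final position:** the rule matched its outline within 1–2 mm from the top. The detectors put the grip 3.5 mm (top) and 4.6 mm (scene) from the centre, about 40 mm high. The expected height is 43 mm, and the difference is within their error of about 4 mm.
- **Disagreement:** my first rough corner readings in the scene camera were 5–8 mm off the top view and gave less equal sides (237–248 mm). I used the top view. Both views agreed on which diagonal is longer.

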